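# Shift a bench pottery wheel's drive selector through its L-shaped gate

### The arm

A 6-joint arm with a two-finger parallel gripper is mounted at the origin on the work surface. World frame = base frame: x ahead of the robot, y to its left, z up, the work surface at z = 0. Lengths are in mm, angles in rad, forces in N, time in s.
With the tool pointing down it reaches from about 300 to 875 mm from the base axis. Payload 6.4 kg.
Tool frame: the origin (TCP) lies on the centre line of the jaws, within the pads' length; the fingertips stand 25 mm ahead of it and the grasp point (between the pads) lies 6 mm ahead of it; x points along the fingers, z is the direction in which the jaws open and shut, and the axes are right-handed (so a half turn about x gives the same grasp; the last joint's range is limited). The gripper opens to 85 mm and grips with 20 to 120 N. Pads are 22 mm wide; open, the fingers measure 114 mm over their backs; the gripper's body (76 mm by 85 mm) begins 54 mm behind the grasp point. The pads swing forward as they close: fully open they stand 13 mm farther back than shut.
Start: joints at [1.143, 0.181, 1.607, -0, 1.354, -0.206], TCP at [126.479, 560.932, 256.288] pointing down, gripper open.
Joint ranges: [-2.99, 2.99], [-0.89, 2.07], [0.3, 2.58], [-1.14, 4.28], [0, 2.63], [-3.12, 3.12]. Speed limits (rad/s): [2.57, 2.57, 3.01, 3.14, 3.14, 3.14].

### API

Orientations are given as a unit quaternion [x, y, z, w].
In Python, from station import robot gives the robot as it stands.
- The arm moves only by the shell command python3 -m creep 'ROWS' [FORCE]. ROWS is JSON, a list of rows, each a list of 3 entries, a list of its own where there are three numbers: the turn, a rotation vector about the tool's x, y, z as a fraction of full scale, then the shift along the tool's x, y, z as a fraction of full scale, then the gripper command: -1 is fully open, 1 is shut, values between are in proportion. A call has 1 to 10 rows; each row shifts and turns the pose as measured when the row begins, along the tool's axes as they then stand; what a row does not reach is not made up. Full scale, the value 1, is 0.4 m for a shift and 180 degrees for a turn. A row lasts 1/12 s, in which the tool goes at most 41.7 mm and 7.16 degrees, less where a joint would pass 70% of its speed; a pose out of reach is approached as far as the arm can. A call with a number of a shift or a turn outside -1 to 1 is refused whole. A call with a gripper value outside its range is refused whole. The fingers move at their own pace and stop on an object; FORCE is the grip in N (left out, the last holds). Time passes only in rows, so rows that do not move let the fingers close. It gives the time, the measured TCP pose, the force and the opening at its end, in the units of the state.
- robot.observe(): the state, without advancing time (a new reading comes with each control period).
- robot.read_camera(name): name is "side" or "top"; returns a dict with "color" (400x640x3 uint8, red, green, blue), "depth" (400x640 float32, mm along the optical axis (not along the pixel's ray), 0 where there is no reading), "camera_matrix" (3x3 intrinsics, pixels), "R" (3x3) and "t" (3): a world point X has camera coordinates R X + t. Camera axes: x right, y down, z forward; pixel columns grow to the right and rows downward; lengths in mm; the calibration is good to about 2 mm. A picture is of the moment at which its call begins.
- robot.hand_in(): hands the job in, once; it reports no verdict.
Trained networks look in the newest picture that a camera, given by its name, has taken for a name from the list of things; names that differ only in an ending like _2 or _b are one class to them, and where a whole thing is asked for, a point or a joint stands for the part that bears it (a point fixed in the world has none). Each returns a list of dicts, best first, with "score" (0 to 1); they miss things now and then, are a little off and sometimes report something else, mostly with a low value. They report only what shows in the picture. A call takes as long as a camera call.
- robot.spot_in(name, camera): "position" ([row, column] in pixels, amid what is visible of it).
The state is a dict: "time": time; "joint_positions": joint angles; "qvel": joint speeds; "joint_torque": joint torques, N m; "ee_pos": TCP position; "tool_rot": TCP orientation; "wrist_force": force on the tool from outside, world axes, zero at the start; "wrist_torque": the same for the moment, N m; "grip_width": finger opening in mm.
Only numpy, scipy, OpenCV 4.12 (cv2) and the standard library are available. Lean on these libraries where they do the work, as an engineer would, in place of code of your own. Each camera call takes 0.05 s, during which the arm holds its last target.

### The job

Put the bench pottery wheel in gear: with your fingertips, gently push the orange selector knob along the long leg of its L-shaped slot to the corner, round the corner, and along the short leg until it is fully home at the end marked with the green dot. Push the knob only: do not pinch it or pull it up, and leave the pots, jars and tools around it where they stand.

Things in the scene. Friction and masses are not known exactly. Their poses are not given: they have to be found in the camera images.
- wheel: Fixed machine: white selector console with the round pottery wheel joined to its right side. Origin on the bench under the middle of the gate; x along the slot's long leg (red dot to corner, away from the operator), y left, z up. Console: x -100 to 100 mm, y -80 to 180 mm, flat deck at z 70 mm, cut by an L-shaped slot 16 mm wide. Green dot at (35, -56) mm, red at (-74, 25) mm.
- wheel_head (a point): Middle of the wheel head's top, machine (30, -270) mm, 107 mm above the bench. The white splash pan round it has radius 165 mm and its rim 130 mm above the bench; the bowl on the head reaches 182 mm.
- parked_end (a point): Where the pin's centre stands at the slot's parked end (red dot just beyond), at deck height (70 mm above the bench), machine (-45, 25) mm. Axes as the machine's.
- selector_u (a joint): How far the selector has been pushed along the slot's long leg (machine +x): 0 m at the parked end, 0.080 m in line with the corner and the short leg (hard stop). At the start it stands 0 to 0.030 m along.
- selector_v (a joint): How far the selector has been pushed along the slot's short leg (machine -y): 0 m at the corner, 0.050 m fully home at the run end (hard stop). The slot wall keeps it under about 0.003 m until the pin is within about 2 mm of the corner. Both slides take about 2.5 N to move and stay where they are left.
- selector_z (a joint): How far the knob has been drawn up: 0 m when down in the slot, at most 0.022 m (out of the slot). A spring holds it down with about 6 N. It should stay down.
- knob (a point): Centre of the orange knob: an upright cylinder 30 mm in diameter and 38 mm tall, its underside 12 mm above the deck and its top 50 mm above it (120 mm above the bench), on a steel pin 12 mm in diameter that runs in the slot.
- corner (a point): Corner of the slot: the pin's centre there, at deck height (70 mm above the bench), machine (35, 25) mm. Axes as the machine's.
- run_end (a point): Where the pin's centre stands when fully home at the run end, at deck height (70 mm above the bench), machine (35, -25) mm; the short leg runs from the corner along machine -y. Axes as the machine's.
- bowl: Fresh clay bowl, 130 mm wide, 75 mm tall, on the wheel head. Origin under its middle. Leave alone.
- pinch_pot: Small clay pot, 60 mm wide, 45 mm tall, standing on the console's deck about 115 mm left of the slot's long leg. Origin under its middle. Leave alone.
- stain_jar: Small jar with blue cap, 36 mm wide, 50 mm tall, on the console's deck near its left front corner. Origin under its middle. Leave alone.
- glaze_jar: White jar with green cap, 64 mm wide, 85 mm tall, on the bench beyond the console. Origin under its middle. Leave alone.
- mug: Blue mug, 76 mm wide, 85 mm tall, on the bench beyond the console. Origin under its middle. Leave alone.
- rib: Flat wooden throwing rib, 100 x 50 x 12 mm, on the bench left of the console. Origin under its middle. Leave alone.
- scraper: Clay scraper with dark wooden handle, 170 mm long, 22 mm thick, on the bench left of the console. Origin under the middle of its handle. Leave alone.

How it is judged (in metres and radians):
On the way:
1. the selector has been pushed along the long leg to the corner (value of joint selector_u above 0.074 m and value of joint selector_v below 0.012 m), for 0.05 s.
At the end, for the whole second after the job is handed in: The selector is at rest, down in the slot, at the run end: pushed at least 45.5 of 50 mm along the short leg; every bystander within 25 mm of where it stood (value of joint selector_u above 0.075 m and value of joint selector_v above 0.0455 m and value of joint selector_z below 0.003 m and velocity of joint selector_v between -0.005 and 0.005 m/s and distance of each of bowl, pinch_pot, stain_jar, glaze_jar, mug, rib, scraper from where it was at the start of the episode below 0.025 m); the robot touches nothing.
It fails at once if the knob is drawn up (more than 8 mm) (value of joint selector_z above 0.008 m).
It fails at once if the knob is pinched or shoved hard (more than 35 N between fingers and knob) (contact force between the fingers and selector_z above 35 N).
It fails at once if a pot, jar, mug or tool is moved more than 25 mm (distance of any of bowl, pinch_pot, stain_jar, glaze_jar, mug, rib, scraper from where it was at the start of the episode above 0.025 m).
It also fails if it takes over 45 s, if anything falls off the work surface, if the arm or the gripper's body presses on something with over 40 N, if the wrist force passes 120 N, or if a joint passes its speed limit or range.

## Working session

There is one attempt and no reset: what is moved stays moved. The work goes in short steps, Python scripts to look and compute and a shell command to move; the robot and the scene stay as the last step left them, time stands still between calls to the robot, and variables do not carry over. Pictures are saved under pics/ and viewed, and the job is handed in when it is done.

```bash
mkdir -p pics; ls; cat > h.py <<'E'
import numpy as np,cv2
from station import robot
def cam(n):
    c=robot.read_camera(n); return c
def save(c,f): cv2.imwrite('pics/'+f,c['color'][:,:,::-1])
def px2w(c,r,col,z=None):
    K,R,t=map(np.array,(c['camera_matrix'],c['R'],c['t']))
    ray=np.linalg.inv(K)@[col,r,1]
    o=-R.T@t; d=R.T@ray
    if z is None: return o+d*c['depth'][int(round(r)),int(round(col))]
    return o+d*(z-o[2])/d[2]
def w2px(c,X):
    K,R,t=map(np.array,(c['camera_matrix'],c['R'],c['t']))
    p=K@(R@np.array(X)+t); return p[1]/p[2],p[0]/p[2]
E
python3 - <<'E'
from h import *
print(robot.observe())
for n in('top','side'):
    c=cam(n); save(c,n+'0.png'); print(n,-np.array(c['R']).T@c['t'])
    for k in('knob','wheel','wheel_head','pinch_pot','stain_jar','parked_end','corner','run_end'):
        for d in robot.spot_in(k,n)[:2]:
            r,q=d['position'];print(k,d['score'],r,q,px2w(c,r,q).round(1))
E
```

```text
pics
{'time': 0.0, 'joint_positions': array([ 1.14267365e+00,  1.81542603e-01,  1.60799553e+00,  1.60866969e-05,
        1.35378816e+00, -2.06315367e-01]), 'qvel': array([-0.00063747, -0.00018436, -0.00042202, -0.00076589, -0.0004123 ,
        0.00058422]), 'joint_torque': array([ 2.06272394e-03, -4.44872618e+01, -3.51338160e+01, -1.16607239e-04,
        8.94107478e-03, -3.40337533e-05]), 'ee_pos': array([126.27110496, 560.45212184, 255.3892581 ]), 'tool_rot': array([-0.44186053,  0.55281651,  0.44131726,  0.55171755]), 'wrist_force': array([-0.38595078,  0.18947697,  1.03882845]), 'wrist_torque': array([ 0.02320347,  0.0190991 , -0.04218755]), 'grip_width': 85.57984009015728}
top [ 357.34482789   93.15406003 1006.72421761]
wheel 0.8 232.9 402.0 [477.1 -66.6 109. ]
wheel 0.69 238.0 448.2 [ 465.8 -158.3  113.5]
wheel_head 0.68 227.2 398.9 [489.5 -61.7 103.7]
pinch_pot 0.7 231.0 399.3 [481.3 -61.7 106.5]
pinch_pot 0.58 158.8 272.0 [644.4 203.6  75.3]
stain_jar 0.59 208.2 239.8 [526.7 261.  121.2]
parked_end 0.85 230.1 399.9 [483.1 -63.  106.9]
corner 0.78 228.0 401.6 [487.6 -66.9 105.4]
run_end 0.93 230.3 401.4 [482.8 -66.1 106.1]
run_end 0.41 214.9 297.7 [512.5 144.  121.7]
side [476.59814907 792.1406843  749.67170015]
knob 0.83 218.0 341.1 [516.4 154.  118.6]
knob 0.61 237.7 276.6 [638.  189.1  78.2]
wheel 0.88 201.7 348.9 [508.4  54.1  71.8]
wheel 0.55 198.9 272.0 [672.6  77.7  75.9]
wheel_head 0.8 198.9 352.3 [502.   42.6  70.6]
pinch_pot 0.78 239.8 277.5 [635.8 191.6  75.2]
stain_jar 0.9 272.1 325.0 [529.7 281.8 107.7]
stain_jar 0.68 201.3 350.4 [505.3  51.9  71.4]
parked_end 0.58 200.0 351.9 [502.5  46.5  70.8]
parked_end 0.23 317.9 239.8 [677.6 337.5  12.5]
corner 0.63 201.4 355.2 [495.   49.3  70.4]
run_end 0.91 203.2 350.3 [504.9  59.5  72.8]
run_end 0.58 341.5 297.4 [562.9 374.8  24.4]
```

View pics/top0.png

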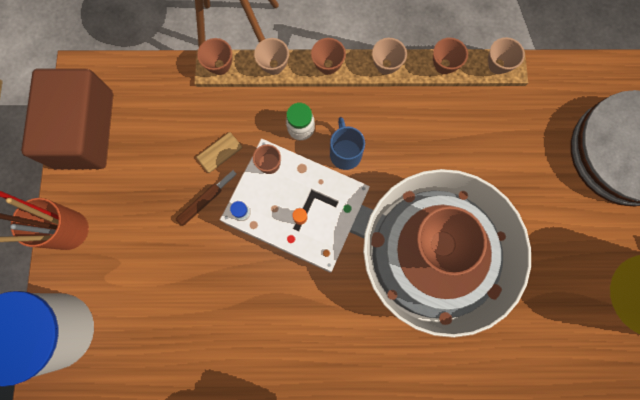

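View pics/side0.png

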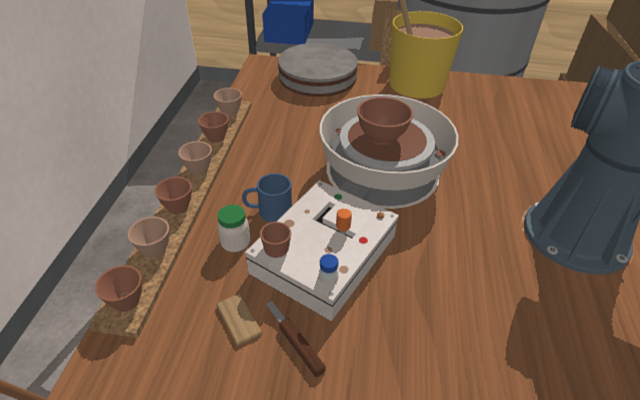

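```bash
python3 - <<'E'
from h import *
c=cam('top')
hsv=cv2.cvtColor(c['color'],cv2.COLOR_RGB2HSV)
def blobs(c,lo,hi,z,nm):
    hsv=cv2.cvtColor(c['color'],cv2.COLOR_RGB2HSV)
    m=cv2.inRange(hsv,lo,hi)
    n,l,s,ce=cv2.connectedComponentsWithStats(m)
    for i in range(1,n):
        if s[i,4]>8:
            print(nm,s[i],ce[i].round(1),px2w(c,ce[i][1],ce[i][0],z).round(1), px2w(c,ce[i][1],ce[i][0]).round(1))
for n in('top','side'):
    c=cam(n);print(n)
    blobs(c,(8,150,150),(20,255,255),120,'orange')
    blobs(c,(45,120,60),(85,255,255),70,'green')
    blobs(c,(0,150,100),(5,255,255),70,'red')
    blobs(c,(174,150,100),(180,255,255),70,'red')
    cv2.imwrite('pics/%s_zoom.png'%n,cv2.resize(c['color'][150:310,200:400,::-1] if n=='top' else c['color'][150:310,240:440,::-1],None,fx=4,fy=4-.4,interpolation=2)[:600])
E
```

```text
top
orange [198  42  33  27 208] [207.8  57.2] [861.1 342.5 120. ] [900.4 361.9  51. ]
orange [434  42  13  26  86] [438.4  54.7] [ 865.8 -159.2  120. ] [ 904.9 -178.7   51.7]
orange [    19     50    621    341 104147] [311.8 232.5] [477.  115.6 120. ] [484.3 117.   65.7]
orange [312  57  13   7  22] [318.1  60. ] [853.8 102.8 120. ] [889.6 103.5  56.1]
orange [456  58  11  10  16] [461.4  63.8] [ 844.2 -208.   120. ] [ 869.2 -223.5   74.5]
orange [331  61  12   8  15] [336.7  65.4] [840.9  62.4 120. ] [864.9  60.9  76. ]
orange [583  95  26   2  38] [597.4  95.3] [ 769.9 -493.8  120. ] [ 825.3 -572.5    1.1]
orange [316 125  14  10  93] [321.8 129.2] [695.   95.2 120. ] [741.3  95.5  -1.7]
orange [ 14 209  29  12 106] [ 24.8 215. ] [514.3 693.2 120. ] [518.9 710.8  93.9]
orange [293 209  14  15 170] [299.7 215.5] [511.5 140.1 120. ] [511.1 140.  122.2]
orange [431 217  11  15  40] [436.2 223.9] [ 493.6 -134.2  120. ] [ 492.2 -131.9  129.1]
orange [426 221   5   6  13] [427.6 224.2] [ 492.9 -116.8  120. ] [ 489.3 -111.2  143.7]
orange [431 224   5   9  12] [433.  227.8] [ 485.8 -127
[... 955 characters left out ...]
 163.5 -449.6  120. ] [ 136.9 -524.2   -1.8]
green [287 103  25  25 486] [298.9 114.9] [748.1 146.3  70. ] [741.  145.3  87. ]
green [344 206   6   6  30] [346.6 208.4] [535.4  42.6  70. ] [535.3  42.7  70.3]
red [  0 191  51  25 191] [ 24.3 202.5] [550.3 731.6  70. ] [533.8 677.  150.2]
red [287 236   8   7  41] [290.5 238.9] [470.4 161.8  70. ] [470.1 161.6  72.2]
side
orange [337 209  14  10 109] [343.8 213.5] [512.5 142.  120. ] [512.5 141.5 119.5]
green [335 195   6   4  18] [337.5 196.5] [534.8  39.6  70. ] [534.8  39.9  70.2]
green [218 205  27  23 473] [231.  215.8] [747.  136.7  70. ] [740.4 152.7  86.6]
red [359 238   8   5  33] [362.8 239.9] [469.8 159.3  70. ] [469.8 160.9  71.7]
```

```bash
cat >> h.py <<'E'
from scipy.spatial.transform import Rotation as Ro
a=np.radians(-24.9); ux=np.array([np.cos(a),np.sin(a),0]); uy=np.array([-np.sin(a),np.cos(a),0]); M=np.c_[ux,uy,[0,0,1]]
O=np.array([470.2,160.8,0])-M@[-74,25,0]
def w2m(X): return M.T@(np.array(X)-O)
def st():
    s=robot.observe(); T=Ro.from_quat(s['tool_rot']).as_matrix()
    print('t',round(s['time'],2),'tip(m)',w2m(s['ee_pos']+25*T[:,0]).round(1),'force(m)',(M.T@s['wrist_force']).round(1),'grip',round(s['grip_width'],1))
    return s,T
def go(x,y,ztip):
    s,T=st(); tip=s['ee_pos']+25*T[:,0]; d=O+M@[x,y,ztip]-tip
    print('tool shift mm',(T.T@d).round(1),'frac',(T.T@d/400).round(4))
E
python3 - <<'E'
from h import *
s,T=st(); print((M.T@T).round(3))
c=cam('top')
for p in ([511.5,140.1,120],):print(w2m(p))
for p in ((-45,25,70),(35,25,70),(35,-25,70),(35,-56,70),(-100,-80,70),(100,180,70)): print(p,w2px(c,O+M@p))
go(-75,25,150)
E
```

```text
t 1.05 tip(m) [-554.2  243.2  231.3] force(m) [-0.  -0.9  0.2] grip 85.6
[[ 0.    -0.977 -0.211]
 [ 0.    -0.211  0.977]
 [-1.    -0.    -0.   ]]
[-27.82364087  23.612968   120.        ]
(-45, 25, 70) (np.float64(226.55297229322042), np.float64(296.84500994912435))
(35, 25, 70) (np.float64(193.06665115869012), np.float64(312.812306981492))
(35, -25, 70) (np.float64(202.59505004025343), np.float64(333.9803881045596))
(35, -56, 70) (np.float64(208.54441189134306), np.float64(347.19735937745895))
(-100, -80, 70) (np.float64(271.3819976005367), np.float64(331.19287959757384))
(100, 180, 70) (np.float64(138.2952430557197), np.float64(261.5808141179998))
t 1.1 tip(m) [-554.2  243.2  231.3] force(m) [ 1.2 -0.6 -0.2] grip 85.0
tool shift mm [  81.3 -422.4 -314.5] frac [ 0.2032 -1.0559 -0.7863]
```

```bash
python3 -m creep '[[[0.034,0,0],[0,0,0],1],[[0.034,0,0],[0,0,0],1],[[0,0,0],[0,0,0],1]]' 20; python3 -c "
from h import *
s,T=st(); print((M.T@T).round(3)); go(-75,25,150)"
```

```text
time: 1.35
ee_pos: [126.5, 560.9, 256.3]
tool_rot: [-0.378, 0.598, 0.378, 0.598]
wrist_force: [-0.8, 0.3, 0.3]
grip_width: 51.9
t 1.35 tip(m) [-554.3  243.2  231.3] force(m) [-0.8 -0.1  0.3] grip 51.9
[[-0.    -1.     0.009]
 [ 0.     0.009  1.   ]
 [-1.     0.     0.   ]]
t 1.35 tip(m) [-554.3  243.2  231.3] force(m) [-0.8 -0.1  0.3] grip 51.9
tool shift mm [  81.3 -481.2 -213.9] frac [ 0.2032 -1.203  -0.5347]
```

```bash
python3 -m creep '[[[0,0,0],[0,-0.09,-0.04],1],[[0,0,0],[0,-0.09,-0.04],1],[[0,0,0],[0,-0.09,-0.04],1],[[0,0,0],[0,-0.09,-0.04],1],[[0,0,0],[0,-0.09,-0.04],1],[[0,0,0],[0,-0.09,-0.04],1],[[0,0,0],[0,-0.09,-0.04],1],[[0,0,0],[0,-0.09,-0.04],1],[[0,0,0],[0,-0.09,-0.04],1],[[0,0,0],[0,-0.09,-0.04],1]]'; python3 -c "
from h import *
go(-75,25,150)"
```

```text
time: 2.18
ee_pos: [392.9, 260.1, 256.5]
tool_rot: [-0.392, 0.586, 0.394, 0.59]
wrist_force: [1.3, 1.3, 0.4]
grip_width: -0.1
t 2.18 tip(m) [-186.    82.7  231.5] force(m) [0.6 1.7 0.4] grip -0.1
tool shift mm [  81.2 -108.5  -62.7] frac [ 0.2031 -0.2712 -0.1567]
```

```bash
python3 -m creep '[[[0,0,0],[0,-0.09,-0.05],1],[[0,0,0],[0,-0.09,-0.05],1],[[0,0,0],[0,-0.07,-0.04],1],[[0,0,0],[0,-0.01,-0.01],1],[[0,0,0],[0,0,0],1]]'; python3 -c "
from h import *
s,T=st(); print((M.T@T).round(3))
go(-75,25,150)"
```

```text
time: 2.6
ee_pos: [472.2, 155.9, 257.7]
tool_rot: [-0.395, 0.583, 0.395, 0.59]
wrist_force: [0.1, 0.7, -0.6]
grip_width: -0.3
t 2.6 tip(m) [-70.   21.6 232.7] force(m) [-0.3  0.7 -0.6] grip -0.3
[[ 0.005 -0.999 -0.049]
 [ 0.007 -0.049  0.999]
 [-1.    -0.006  0.007]]
t 2.6 tip(m) [-70.   21.6 232.7] force(m) [-0.3  0.7 -0.6] grip -0.3
tool shift mm [82.7  5.3  3.1] frac [0.2068 0.0132 0.0078]
```

```bash
python3 -m creep '[[[0.016,0,0],[0.07,0.007,0.004],1],[[0,0,0],[0.07,0.007,0.004],1],[[0,0,0],[0.06,0,0],1],[[0,0,0],[0,0,0],1]]'; python3 -c "
from h import *
s,T=st(); print((M.T@T).round(3))
go(-75,24,92)
c=cam('side');save(c,'s1.png');c=cam('top');save(c,'t1.png')"
```

```text
time: 2.93
ee_pos: [469.7, 163.4, 177.9]
tool_rot: [-0.382, 0.59, 0.38, 0.601]
wrist_force: [-1.8, -1.1, -0.7]
grip_width: 0.0
t 2.93 tip(m) [-75.3  27.4 152.9] force(m) [-1.2 -1.8 -0.7] grip 0.0
[[ 0.01  -1.    -0.003]
 [ 0.011 -0.003  1.   ]
 [-1.    -0.01   0.011]]
t 2.93 tip(m) [-75.3  27.4 152.9] force(m) [-1.2 -1.8 -0.7] grip 0.0
tool shift mm [60.9  0.3 -4.1] frac [ 0.1522  0.0009 -0.0103]
```

View pics/s1.png

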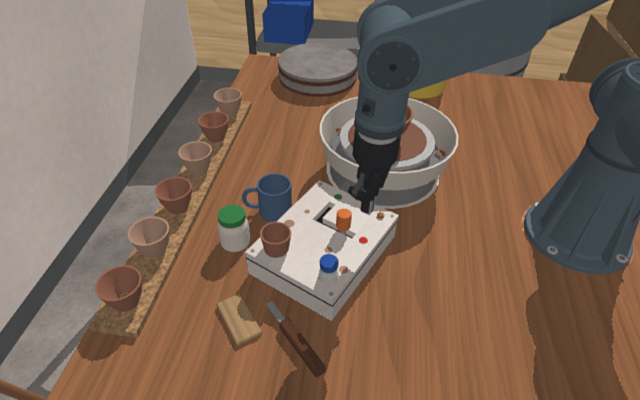

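View pics/t1.png

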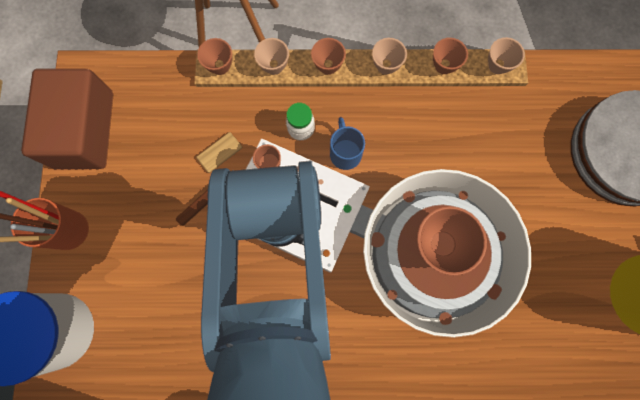

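The side view shows shut fingertips at about (col 366, row 207), above the red dot (363, 240) and behind the knob (343, 213), which is as intended. The arm hides the knob in the top view, so I'll track with the side camera.

```bash
python3 -m creep '[[[0,0,0],[0.07,0,-0.005],1],[[0,0,0],[0.06,0,-0.005],1],[[0,0,0],[0.02,0,0],1],[[0,0,0],[0,0,0],1]]'; python3 -c "
from h import *
s,T=st(); print((M.T@T).round(3))
go(-56,24,92)"
```

```text
time: 3.37
ee_pos: [477.2, 163.6, 129.5]
tool_rot: [-0.388, 0.582, 0.379, 0.606]
wrist_force: [-0.1, -0.4, 0.2]
grip_width: 0.2
t 3.37 tip(m) [-68.1  31.1 104.5] force(m) [ 0.1 -0.5  0.2] grip 0.2
[[ 0.028 -1.    -0.011]
 [ 0.022 -0.01   1.   ]
 [-0.999 -0.028  0.022]]
t 3.37 tip(m) [-68.1  31.1 104.5] force(m) [ 0.1 -0.5  0.2] grip 0.2
tool shift mm [ 12.7 -11.7  -7.5] frac [ 0.0318 -0.0293 -0.0187]
```

```bash
python3 -m creep '[[[0.003,0.007,0.009],[0.03,0.015,-0.018],1],[[0,0,0],[0,0,0],1]]'; python3 -c "
from h import *
s,T=st(); print((M.T@T).round(3))
go(-56,24,92)"
```

```text
time: 3.53
ee_pos: [470.2, 160.2, 119.6]
tool_rot: [-0.381, 0.595, 0.381, 0.596]
wrist_force: [-0.5, -0.3, -0.6]
grip_width: -0.4
t 3.53 tip(m) [-73.7  24.5  94.6] force(m) [-0.3 -0.5 -0.6] grip -0.4
[[ 0.001 -1.    -0.002]
 [ 0.    -0.002  1.   ]
 [-1.    -0.001  0.   ]]
t 3.53 tip(m) [-73.7  24.5  94.6] force(m) [-0.3 -0.5 -0.6] grip -0.4
tool shift mm [  2.7 -17.7  -0.5] frac [ 0.0067 -0.0442 -0.0013]
```

```bash
python3 -m creep '[[[0,0,0],[0.004,-0.012,0],1],[[0,0,0],[0,-0.012,0],1],[[0,0,0],[0,-0.012,0],1],[[0,0,0],[0,-0.012,0],1],[[0,0,0],[0,-0.012,0],1],[[0,0,0],[0,-0.012,0],1]]'; python3 -c "
from h import *
s,T=st(); print((M.T@T).round(3))
go(9,24,92)
c=cam('side');save(c,'s2.png')"
```

```text
time: 4.03
ee_pos: [499.7, 147.9, 121.2]
tool_rot: [-0.381, 0.595, 0.381, 0.597]
wrist_force: [-2.5, 1.7, 0.8]
grip_width: -0.2
t 4.03 tip(m) [-41.8  25.7  96.2] force(m) [-3.   0.4  0.8] grip -0.2
[[ 0.002 -1.    -0.002]
 [ 0.002 -0.002  1.   ]
 [-1.    -0.002  0.002]]
t 4.03 tip(m) [-41.8  25.7  96.2] force(m) [-3.   0.4  0.8] grip -0.2
tool shift mm [  4.3 -50.8  -1.8] frac [ 0.0108 -0.1269 -0.0046]
```

View pics/s2.png

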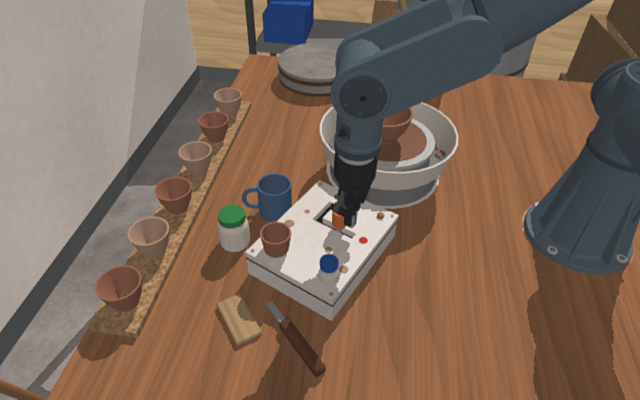

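Contact is made, with about 3 N of resistance and the fingertips directly behind the knob (338, 218). I'll keep pushing.

```bash
python3 -m creep '[[[0,0,0],[0.004,-0.012,-0.002],1],[[0,0,0],[0.002,-0.012,-0.002],1],[[0,0,0],[0,-0.012,0],1],[[0,0,0],[0,-0.012,0],1],[[0,0,0],[0,-0.012,0],1],[[0,0,0],[0,-0.012,0],1],[[0,0,0],[0,-0.012,0],1]]'; python3 -c "
from h import *
s,T=st(); print((M.T@T).round(3))
go(9,24,92)"
```

```text
time: 4.67
ee_pos: [532.7, 131.1, 118.9]
tool_rot: [-0.381, 0.595, 0.381, 0.597]
wrist_force: [-3.3, 1.7, 1.1]
grip_width: 0.2
t 4.67 tip(m) [-4.7 24.5 93.9] force(m) [-3.7  0.2  1.1] grip 0.2
[[ 0.002 -1.    -0.002]
 [ 0.003 -0.002  1.   ]
 [-1.    -0.002  0.003]]
t 4.67 tip(m) [-4.7 24.5 93.9] force(m) [-3.7  0.2  1.1] grip 0.2
tool shift mm [  1.9 -13.7  -0.5] frac [ 0.0047 -0.0343 -0.0012]
```

```bash
python3 -m creep '[[[0,0,0],[0.002,-0.01,0],1],[[0,0,0],[0.001,-0.008,0],1]]'; python3 -c "
from h import *
go(9,24,92)"
python3 -m creep '[[[0,0,0],[0,-0.005,0],1]]'; python3 -c "
from h import *
go(9,24,92)
c=cam('side');save(c,'s3.png')"
```

```text
time: 4.83
ee_pos: [540.6, 127.5, 117.9]
tool_rot: [-0.381, 0.594, 0.381, 0.597]
wrist_force: [-3.0, 0.4, 0.6]
grip_width: 0.1
t 4.83 tip(m) [ 4.  24.5 92.9] force(m) [-2.9 -0.9  0.6] grip 0.1
tool shift mm [ 0.9 -5.  -0.5] frac [ 0.0023 -0.0126 -0.0012]
time: 4.92
ee_pos: [543.0, 126.3, 117.9]
tool_rot: [-0.381, 0.594, 0.381, 0.597]
wrist_force: [-2.4, 2.2, 2.0]
grip_width: 0.0
t 4.92 tip(m) [ 6.6 24.4 92.9] force(m) [-3.1  1.   2. ] grip 0.0
tool shift mm [ 0.9 -2.4 -0.4] frac [ 0.0022 -0.006  -0.0011]
```

View pics/s3.png

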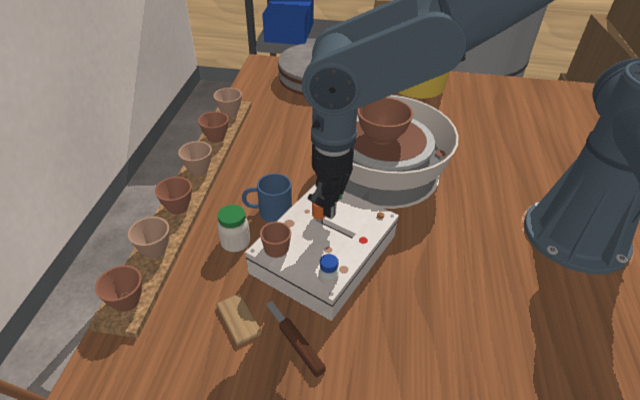

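Knob is near the corner at (318, 212). I'll push in small steps until the force rises at the stop.

```bash
for i in 1; do python3 -m creep '[[[0,0,0],[0,-0.004,0],1]]'; done; python3 -c "
from h import *
st()"
python3 -m creep '[[[0,0,0],[0,-0.004,0],1]]'; python3 -c "
from h import *
st()"
```

```text
time: 5.05
ee_pos: [544.6, 125.5, 117.8]
tool_rot: [-0.381, 0.594, 0.381, 0.597]
wrist_force: [-2.4, 2.1, 1.8]
grip_width: -0.1
t 5.05 tip(m) [ 8.4 24.4 92.8] force(m) [-3.1  0.9  1.8] grip -0.1
time: 5.13
ee_pos: [546.1, 124.8, 117.8]
tool_rot: [-0.381, 0.594, 0.381, 0.597]
wrist_force: [-3.4, 2.2, 3.2]
grip_width: 0.3
t 5.13 tip(m) [10.1 24.4 92.8] force(m) [-4.   0.6  3.2] grip 0.3
```

```bash
python3 -m creep '[[[0,0,0],[0,-0.004,0],1]]'; python3 -c "
from h import *
s,T=st()
if M.T@s['wrist_force']@[1,0,0]<-7: print('STOP')"

```

```text
time: 5.22
ee_pos: [547.3, 124.3, 117.8]
tool_rot: [-0.381, 0.595, 0.381, 0.597]
wrist_force: [-5.6, 2.8, 4.1]
grip_width: -0.1
t 5.22 tip(m) [11.3 24.4 92.8] force(m) [-6.2  0.2  4.1] grip -0.1
```

```bash
python3 -m creep '[[[0,0,0],[0,-0.004,0],1]]'; python3 -c "
from h import *
s,T=st()
c=cam('side');save(c,'s4.png')
cv2.imwrite('pics/s4z.png',cv2.resize(c['color'][170:270,260:400,::-1],None,fx=5,fy=5,interpolation=2))"

```

```text
time: 5.3
ee_pos: [548.1, 124.0, 117.9]
tool_rot: [-0.38, 0.595, 0.382, 0.596]
wrist_force: [-7.7, 3.1, 5.9]
grip_width: -0.0
t 5.3 tip(m) [12.1 24.5 92.9] force(m) [-8.3 -0.4  5.9] grip -0.0
```

View pics/s4z.png

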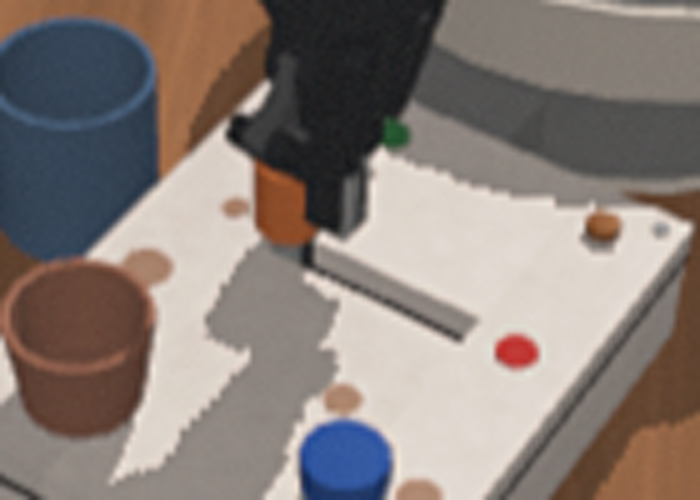

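The force has risen to 8 N while motion dwindled, so the pin is at the corner stop. A finger knuckle bulges sideways along the jaw axis. I'll back off, lift and turn 90°, so the second push uses the same narrow finger sides.

```bash
python3 -m creep '[[[0,0,0],[0,0.02,0],1],[[0,0,0],[0,0.03,0],1],[[0,0,0],[0,0.02,0],1],[[0,0,0],[-0.08,0,0],1],[[0,0,0],[-0.08,0,0],1],[[0,0,0],[0,0,0],1]]'; python3 -c "
from h import *
s,T=st(); print((M.T@T).round(3), s['joint_positions'].round(2))
c=cam('side');save(c,'s5.png')
hsv=cv2.cvtColor(c['color'],cv2.COLOR_RGB2HSV); m=cv2.inRange(hsv,(5,150,120),(20,255,255))[190:240,290:360]
cv2.imwrite('pics/s5z.png',cv2.resize(c['color'][170:270,260:400,::-1],None,fx=5,fy=5,interpolation=2))"
```

```text
time: 5.85
ee_pos: [517.8, 136.5, 181.4]
tool_rot: [-0.381, 0.596, 0.382, 0.595]
wrist_force: [1.7, 0.2, 0.4]
grip_width: -0.1
t 5.85 tip(m) [-20.7  23.  156.4] force(m) [1.5 0.9 0.4] grip -0.1
[[-0.002 -1.    -0.003]
 [-0.001 -0.003  1.   ]
 [-1.     0.002 -0.001]] [ 0.04  0.18  1.77  0.    1.19 -1.1 ]
```

View pics/s5z.png

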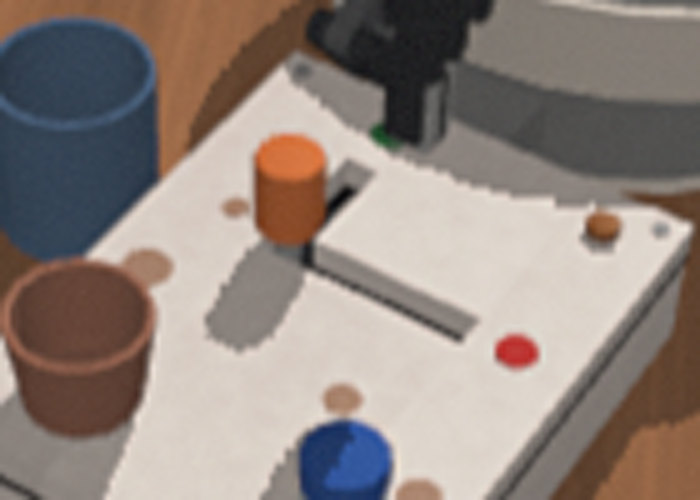

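```bash
python3 -m creep '[[[0.039,0,0],[0,0,0],1],[[0.039,0,0],[0,0,0],1]]'; python3 -c "
from h import *
s,T=st(); print((M.T@T).round(3), s['joint_positions'].round(2))
c=cam('side')
hsv=cv2.cvtColor(c['color'],cv2.COLOR_RGB2HSV)
print(w2m(px2w(c,201.4,318,120)))"
```

```text
time: 6.07
ee_pos: [516.0, 136.8, 179.0]
tool_rot: [-0.304, 0.639, 0.304, 0.638]
wrist_force: [-0.2, -0.1, -0.2]
grip_width: 0.5
t 6.07 tip(m) [-22.4  22.4 154. ] force(m) [-0.1 -0.2 -0.2] grip 0.5
[[-0.002 -0.97   0.244]
 [-0.001  0.244  0.97 ]
 [-1.     0.001 -0.002]] [ 0.04  0.17  1.78 -0.    1.19 -0.85]
[ 32.95149319  25.45040724 120.        ]
```

```bash
python3 -m creep '[[[0.039,0,0],[0,0,0],1],[[0.039,0,0],[0,0,0],1],[[0.039,0,0],[0,0,0],1],[[0.039,0,0],[0,0,0],1],[[0.039,0,0],[0,0,0],1],[[0.039,0,0],[0,0,0],1],[[0.039,0,0],[0,0,0],1],[[0.039,0,0],[0,0,0],1],[[0.039,0,0],[0,0,0],1],[[0.039,0,0],[0,0,0],1]]'; python3 -c "
from h import *
s,T=st(); print((M.T@T).round(3), s['joint_positions'].round(2))
go(35,68,150)"
```

```text
time: 6.95
ee_pos: [508.3, 137.0, 168.5]
tool_rot: [0.123, 0.7, -0.126, 0.692]
wrist_force: [0.1, 0.4, 0.0]
grip_width: 0.1
t 6.95 tip(m) [-29.6  19.2 143.5] force(m) [-0.1  0.4  0. ] grip 0.1
[[-0.009 -0.081  0.997]
 [-0.008  0.997  0.081]
 [-1.    -0.007 -0.01 ]] [ 0.04  0.18  1.8  -0.    1.18  0.39]
t 6.95 tip(m) [-29.6  19.2 143.5] force(m) [-0.1  0.4  0. ] grip 0.1
tool shift mm [-7.5 43.3 68.3] frac [-0.0187  0.1083  0.1707]
```

```bash
python3 -m creep '[[[0.026,0,0],[-0.03,0.05,0.02],1],[[0,0,0],[-0.01,0.05,0.05],1],[[0,0,0],[0,0.01,0.07],1],[[0,0,0],[0,0,0.03],1],[[0,0,0],[0,0,0],1]]'; python3 -c "
from h import *
s,T=st(); print((M.T@T).round(3), s['joint_positions'].round(2))
go(35,65,93)"
```

```text
time: 7.37
ee_pos: [585.3, 150.5, 177.6]
tool_rot: [0.148, 0.697, -0.154, 0.685]
wrist_force: [0.2, -0.5, 0.7]
grip_width: -0.2
t 7.37 tip(m) [ 34.4  63.8 152.6] force(m) [ 0.4 -0.4  0.7] grip -0.2
[[-0.015 -0.004  1.   ]
 [-0.012  1.     0.003]
 [-1.    -0.012 -0.015]] [ 0.06  0.33  1.58 -0.    1.24  0.49]
t 7.37 tip(m) [ 34.4  63.8 152.6] force(m) [ 0.4 -0.4  0.7] grip -0.2
tool shift mm [59.6  1.9  1.5] frac [0.149  0.0048 0.0037]
```

```bash
python3 -m creep '[[[0,-0.005,0.004],[0.05,0.007,0.004],1],[[0,0,0],[0.05,0.003,0],1],[[0,0,0],[0.03,0,0],1],[[0,0,0],[0,0,0],1]]'; python3 -c "
from h import *
s,T=st(); print((M.T@T).round(3))
go(35,60,93)
c=cam('side');save(c,'s6.png')
cv2.imwrite('pics/s6z.png',cv2.resize(c['color'][170:270,260:400,::-1],None,fx=5,fy=5,interpolation=2))"
```

```text
time: 7.7
ee_pos: [585.6, 153.6, 121.5]
tool_rot: [0.148, 0.691, -0.149, 0.691]
wrist_force: [-0.7, 1.1, -0.6]
grip_width: 0.2
t 7.7 tip(m) [33.7 67.1 96.5] force(m) [-1.1  0.7 -0.6] grip 0.2
[[ 0.    -0.011  1.   ]
 [-0.     1.     0.011]
 [-1.    -0.     0.   ]]
t 7.7 tip(m) [33.7 67.1 96.5] force(m) [-1.1  0.7 -0.6] grip 0.2
tool shift mm [ 3.5 -7.1  1.2] frac [ 0.0087 -0.0177  0.0029]
```

View pics/s6z.png

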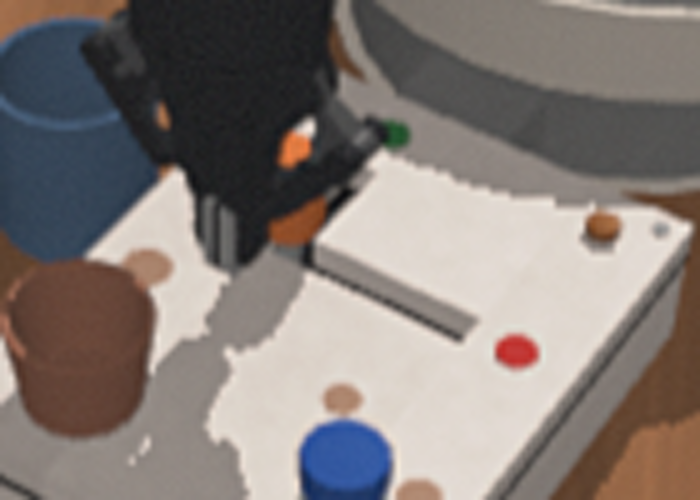

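Fingertips sit on the near side of the knob (zoomed (225, 240) against the knob's (300, 220)), lined up with the short leg. I'll push along -y.

```bash
python3 -m creep '[[[0,0,0],[0.008,-0.01,0.004],1],[[0,0,0],[0.002,-0.01,0],1],[[0,0,0],[0,-0.01,0],1],[[0,0,0],[0,-0.01,0],1],[[0,0,0],[0,-0.01,0],1]]'; python3 -c "
from h import *
s,T=st(); go(35,1,93)"
```

```text
time: 8.17
ee_pos: [578.6, 134.4, 120.6]
tool_rot: [0.148, 0.69, -0.147, 0.693]
wrist_force: [1.4, 2.3, -2.4]
grip_width: 0.1
t 8.17 tip(m) [35.5 46.8 95.6] force(m) [ 0.3  2.7 -2.4] grip 0.1
t 8.17 tip(m) [35.5 46.8 95.6] force(m) [ 0.3  2.7 -2.4] grip 0.1
tool shift mm [  2.5 -45.8  -1.2] frac [ 0.0062 -0.1144 -0.0031]
```

```bash
python3 -m creep '[[[0,0,0],[0.003,-0.01,-0.001],1],[[0,0,0],[0.002,-0.01,0],1],[[0,0,0],[0.001,-0.01,0],1],[[0,0,0],[0.001,-0.01,0],1]]'; python3 -c "
from h import *
s,T=st(); print((M.T@T).round(3));go(35,1,93)
c=cam('side');save(c,'s7.png')
cv2.imwrite('pics/s7z.png',cv2.resize(c['color'][170:270,260:400,::-1],None,fx=5,fy=5,interpolation=2))"
```

```text
time: 8.5
ee_pos: [572.5, 119.6, 120.2]
tool_rot: [0.149, 0.689, -0.146, 0.694]
wrist_force: [-0.0, 3.8, 1.9]
grip_width: -0.0
t 8.5 tip(m) [36.3 30.9 95.2] force(m) [-1.6  3.5  1.9] grip -0.0
[[ 0.006 -0.015  1.   ]
 [ 0.007  1.     0.015]
 [-1.     0.007  0.006]]
t 8.5 tip(m) [36.3 30.9 95.2] force(m) [-1.6  3.5  1.9] grip -0.0
tool shift mm [  2.  -29.9  -1.7] frac [ 0.0049 -0.0747 -0.0043]
```

View pics/s7z.png

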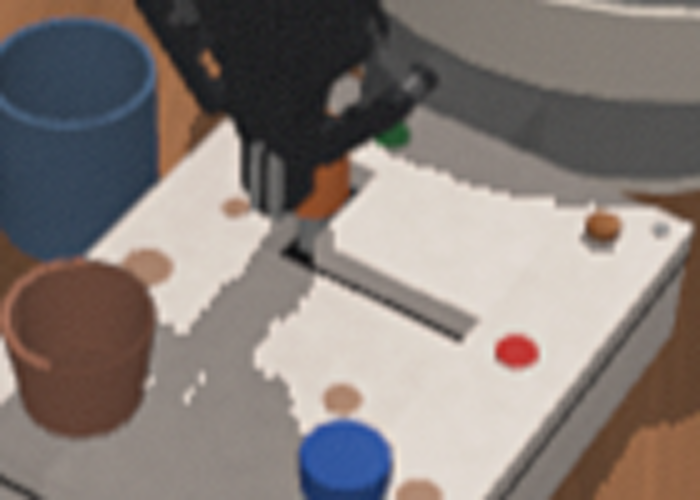

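The knob has turned the corner and is moving along the short leg.

```bash
python3 -m creep '[[[0,0,0],[0.003,-0.01,-0.003],1],[[0,0,0],[0.002,-0.01,-0.001],1],[[0,0,0],[0.001,-0.01,0],1],[[0,0,0],[0.001,-0.01,0],1],[[0,0,0],[0.001,-0.01,0],1]]'; python3 -c "
from h import *
s,T=st(); go(35,1,93)"
```

```text
time: 8.97
ee_pos: [563.1, 100.0, 117.5]
tool_rot: [0.149, 0.688, -0.145, 0.695]
wrist_force: [0.2, 3.0, 2.5]
grip_width: -0.4
t 8.97 tip(m) [36.1  9.2 92.5] force(m) [-1.1  2.8  2.5] grip -0.4
t 8.97 tip(m) [36.1  9.2 92.5] force(m) [-1.1  2.8  2.5] grip -0.4
tool shift mm [-0.6 -8.2 -1.2] frac [-0.0014 -0.0205 -0.0031]
```

```bash
python3 -m creep '[[[0,0,0],[0,-0.008,-0.001],1],[[0,0,0],[0,-0.006,0],1]]'; python3 -c "
from h import *
s,T=st()"; python3 -m creep '[[[0,0,0],[0,-0.005,0],1]]';python3 -c "
from h import *
s,T=st()"
```

```text
time: 9.13
ee_pos: [560.2, 94.1, 117.4]
tool_rot: [0.149, 0.688, -0.146, 0.695]
wrist_force: [1.2, 3.0, 2.4]
grip_width: 0.1
t 9.13 tip(m) [36.   2.5 92.4] force(m) [-0.2  3.2  2.4] grip 0.1
time: 9.22
ee_pos: [559.2, 91.8, 117.4]
tool_rot: [0.149, 0.688, -0.146, 0.695]
wrist_force: [1.8, 3.2, 1.4]
grip_width: 0.0
t 9.22 tip(m) [36.   0.1 92.4] force(m) [0.3 3.7 1.4] grip 0.0
```

```bash
python3 -m creep '[[[0,0,0],[0,-0.004,0],1]]'; python3 -c "
from h import *
s,T=st()"; python3 -m creep '[[[0,0,0],[0,-0.004,0],1]]';python3 -c "
from h import *
s,T=st()"
```

```text
time: 9.3
ee_pos: [558.5, 90.2, 117.4]
tool_rot: [0.15, 0.688, -0.146, 0.695]
wrist_force: [1.5, 4.9, 1.2]
grip_width: 0.0
t 9.3 tip(m) [36.1 -1.7 92.4] force(m) [-0.7  5.1  1.2] grip 0.0
time: 9.38
ee_pos: [558.0, 89.1, 117.3]
tool_rot: [0.15, 0.688, -0.145, 0.695]
wrist_force: [3.5, 6.5, 0.1]
grip_width: -0.0
t 9.38 tip(m) [36.1 -2.9 92.3] force(m) [0.4 7.4 0.1] grip -0.0
```

One more nudge onto the stop, then back off, lift and look.

```bash
python3 -m creep '[[[0,0,0],[0,-0.005,0],1]]'; python3 -c "
from h import *
s,T=st()"; python3 -m creep '[[[0,0,0],[0,0.02,0],1],[[0,0,0],[0,0.03,0],1],[[0,0,0],[0,0.03,0],1],[[0,0,0],[-0.08,0,0],1],[[0,0,0],[-0.08,0,0],1],[[0,0,0],[-0.04,0,0],1],[[0,0,0],[0,0,0],1]]';python3 -c "
from h import *
s,T=st()
c=cam('side');save(c,'s8.png')
cv2.imwrite('pics/s8z.png',cv2.resize(c['color'][170:270,260:400,::-1],None,fx=5,fy=5,interpolation=2))"
```

```text
time: 9.47
ee_pos: [557.5, 88.2, 117.3]
tool_rot: [0.151, 0.687, -0.145, 0.696]
wrist_force: [3.9, 9.2, -0.6]
grip_width: 0.1
t 9.47 tip(m) [36.  -3.8 92.3] force(m) [-0.4 10.  -0.6] grip 0.1
time: 10.05
ee_pos: [567.8, 120.4, 195.1]
tool_rot: [0.148, 0.692, -0.147, 0.691]
wrist_force: [0.3, -0.7, 0.4]
grip_width: 0.1
t 10.05 tip(m) [ 31.6  29.5 170.1] force(m) [ 0.6 -0.5  0.4] grip 0.1
```

View pics/s8z.png

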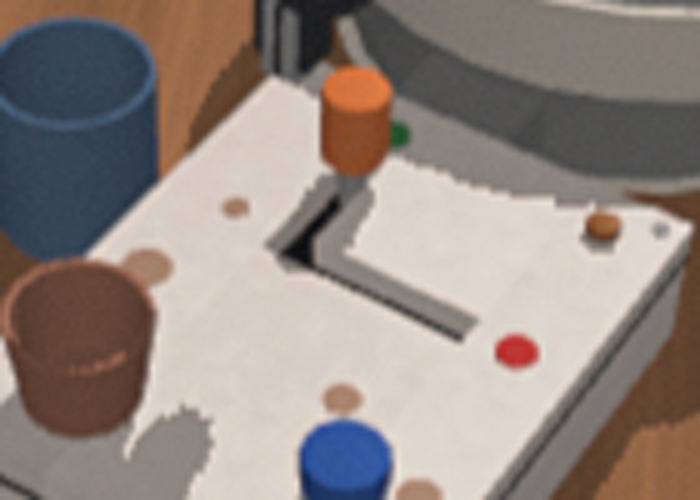

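```bash
python3 -m creep '[[[0,0,0],[-0.08,0,0],1],[[0,0,0],[-0.08,0,0],1],[[0,0,0],[0,0.05,-0.05],1],[[0,0,0],[0,0,0],1]]'; python3 -c "
from h import *
s,T=st()
c=cam('side')
m=cv2.inRange(cv2.cvtColor(c['color'],cv2.COLOR_RGB2HSV),(8,180,200),(14,255,255))
m[:175]=0;m[230:]=0;m[:,:310]=0;m[:,360:]=0
n,l,st_,ce=cv2.connectedComponentsWithStats(m)
for i in range(1,n): print(st_[i],ce[i],w2m(px2w(c,ce[i][1],ce[i][0],120)))
print(w2m(px2w(c,188,331.2,120)),w2m(px2w(c,188,331.2)))
for p in [(35,-25,120),(35,-20,120)]: print(w2px(c,O+M@p))
save(c,'s9.png'); c=cam('top');save(c,'t9.png')"
```

```text
time: 10.43
ee_pos: [554.5, 147.7, 252.3]
tool_rot: [0.147, 0.696, -0.149, 0.687]
wrist_force: [-0.5, -0.3, -2.3]
grip_width: -0.3
t 10.43 tip(m) [  7.7  48.5 227.3] force(m) [-0.3 -0.5 -2.3] grip -0.3
[325 184   8   8  28] [328.53571429 186.64285714] [ 39.86399885 -24.685785   120.        ]
[334 186   2   1   2] [334.5 186. ] [ 30.73859565 -33.47879362 120.        ]
[336 189   1   1   1] [336. 189.] [ 23.15627466 -27.19591929 120.        ]
[ 33.00987861 -24.20777945 120.        ] [ 32.5252529  -23.3831031  120.83143201]
(np.float64(187.43491297900445), np.float64(330.59325469641874))
(np.float64(188.7406130099663), np.float64(329.29984650115586))
```

View pics/s9.png

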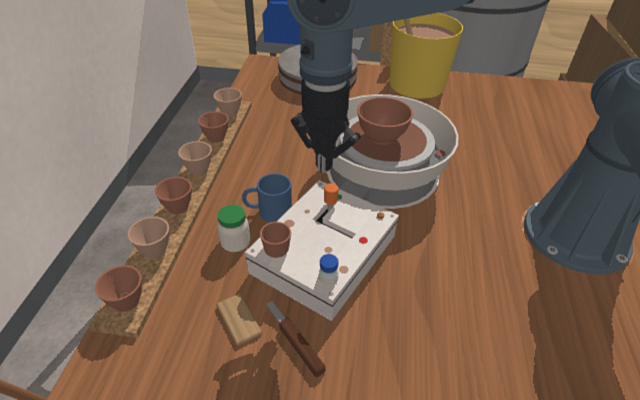

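The knob top at (331, 188) measures 49.7 mm from its corner position, at its original height. All bystanders stand where they did, and the arm is clear. I'll hand in.

```bash
python3 -c "
from h import *
print(robot.hand_in()); st()"
```

```text
the job is handed in; nothing more can be done
None
the job is handed in; nothing more can be done
```

I pushed the selector knob along the long leg to the corner stop, then along the short leg to the green-dot end, and handed the job in at about 10.5 s of the 45 s allowed. I kept the fingers shut. At the corner I backed off, lifted and turned the gripper 90° so the second push used the narrow side of the fingers.

**Forces:** pushing took about 3 N at the wrist. It rose to about 8 N at the corner stop and 10 N at the end stop, well under the 35 N limit.

**Knob position:** the last side picture puts the knob at machine (33, -24) mm, against the ideal (35, -25) mm. It measures 49.7 mm from its corner position and its top is still about 120 mm above the bench, so it is down in the slot.
- **2 mm short in x:** I measured the same shortfall when the knob was against the corner stop, so I put it down to camera calibration.
- **Failed check:** an automatic colour check of the final position found only scattered fragments of the knob. The figures above come from the knob-top centre I read off the picture by eye.

**Bystanders:** in the last side picture they stand where they did at the start, judged by eye rather than measured. The arm is clear of everything. I saved a final top picture but didn't look at it.

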